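# Unclamp a mixed tin: throw off the pawl and wind the table down to its stop

### The arm

A 6-joint arm with a two-finger parallel gripper is mounted at the origin on the work surface. World frame = base frame: x ahead of the robot, y to its left, z up, the work surface at z = 0. Lengths are in m, angles in rad, forces in N, time in s.
With the tool pointing down it reaches from about 0.225 to 0.875 m from the base axis. Payload 3.4 kg.
Tool frame: the origin (TCP) lies at the very end of the fingers, on their centre line; the grasp point (between the pads) lies 19 mm behind it; z points along the fingers, y is the line along which they close (so a half turn about z gives the same grasp; the last joint's range is limited). The gripper opens to 85 mm and grips with 20 to 120 N. Pads are 22 mm wide; open, the fingers measure 114 mm over their backs; the gripper's body (76 mm by 85 mm) begins 54 mm behind the grasp point. The pads swing forward as they close: fully open they stand 13 mm farther back than shut.
Start: joints at [1.177, 0.276, 1.505, -0, 1.361, -0.121], TCP at [0.155, 0.554, 0.211] pointing down, gripper open.
Joint ranges: [-2.89, 2.89], [-0.75, 2.08], [0.22, 2.7], [-1.18, 4.32], [0.11, 2.71], [-2.7, 2.7]. Speed limits (rad/s): [2.57, 2.57, 3.14, 3.14, 3.14, 3.14].

### API

Orientations are given as a unit quaternion [w, x, y, z].
In Python, from rig import get_state, optics, sign_off gives the robot as it stands.
- The arm moves only by the tool send_rows, never from a script. Its argument "increments" is a list of rows, each an object with "gripper": the gripper's target within -1 to 1 (shut at 1, half-way at 0, fully open at -1); "linear": the shift along the world's x, y, z in m, a list of three; "delta_rot": the turn, a rotation vector about the world's x, y, z in rad, a list of three. In form: [{"gripper": gripper, "linear": [dx, dy, dz], "delta_rot": [rx, ry, rz]}, ...]. A call has 1 to 8 rows; each row is the pose to reach, as a shift and turn from the pose commanded when the call began; what a row does not reach only later rows make up. A row lasts 1/10 s, in which the tool goes at most 50 mm and 8.59 degrees, less where a joint would pass 70% of its speed; a pose out of reach is approached as far as the arm can. A call with a gripper value outside its range is refused whole. The fingers move at their own pace and stop on an object; "newtons" is the grip in N (left out, the last holds). Time passes only in rows, so rows that repeat a pose let the fingers close. It gives the time, the measured TCP pose, the force, the opening and the grip force at its end, in the units of the state.
- get_state(): the state, without advancing time (a new reading comes with each control period).
- optics.get_image(name): name is "side" or "top"; returns a dict with "pixels" (400x640x3 uint8, blue, green, red), "K" (3x3 intrinsics, pixels), "rvec" (rotation vector, rad) and "tvec" (3), from world to camera coordinates, as OpenCV has them. Camera axes: x right, y down, z forward; pixel columns grow to the right and rows downward; lengths in m; the calibration is good to about 2 mm. A picture is of the moment at which its call begins. There is no depth.
- sign_off(): hands the job in; it is judged then, once.
The state is a dict: "clock": time; "qpos": joint angles; "qd": joint speeds; "effort": joint torques, N m; "position": TCP position; "ee_rot": TCP orientation; "contact_force": force on the tool from outside, world axes, zero at the start; "moment": the same for the moment, N m; "width": finger opening in m; "gripper_force": force on a finger pad.
Only numpy, scipy, OpenCV 4.12 (cv2) and the standard library are available. Lean on these libraries where they do the work, as an engineer would, in place of code of your own. Each camera call takes 0.05 s, during which the arm holds its last target. There are 200 camera calls.

### The job

The tin in the bench mixer is mixed: unclamp it. Throw the red pawl lever off, ease the crank up a touch so that the pawl springs clear of the ratchet wheel, then wind the crank back to lower the table and its tin until the table rests firmly on the orange stop collar. Don't force the wheel back against the pawl, squash the tin under the plate or jam the table onto its stop, keep the tin standing on the table, and leave the other things where they are.

Things in the scene. Friction and masses are not known exactly. Their poses are not given: they have to be found in the camera images.
- mixer: single-tin bench mixer, bolted down: blue motor base 240 x 230 x 75 mm (x, y, z), grey column on its +y half, 375 mm tall in all. Origin under the centre of the base; x, y, z are the axes used below (z up). The crank, ratchet wheel and pawl are on its +y side; the tin stands on its -y side. Keep the hand clear of the column and the crosshead over the tin
- crank (a joint): turn of the crank, rad: about 0 as found, positive = unwinding (handle swings towards the mixer's +x, over the top) and lowers the table 25 mm per rad; negative = winding up. It runs from -0.7 to 1.8 and turns stiffly (friction 0.42 N m), so once the tin is unclamped it stays where it is left. While the tin is clamped the pinion pushes back about 0.7 N m more: winding up by hand takes about 15 N at the handle
- shaft (a point): point on the crank's axis, level with the middle of the handle sleeve. The axis is parallel to the mixer's y. The handle goes round it at 80 mm radius; as found the handle stands 40 degrees from straight up, towards the mixer's -x
- handle (a point): middle of the crank's black handle sleeve, 20 mm diameter, 70 mm long along the mixer's y, free to spin on its spindle
- thumb (a joint): red thumb lever of the pawl, rad: 0 = on (pawl sprung into the wheel), 0.75 = off, at its stop (knob leans to the mixer's +x). It stays where it is put (about 3 N at the knob). Lever and pawl share one pin with a torsion spring between them: with the lever off, the spring pulls the pawl out, but the pawl stays hooked as long as a tooth bears on it; wind the crank up (negative) about 0.07 to 0.15 rad and it springs clear
- knob (a point): middle of the thumb lever's red knob, 14 mm diameter, its free part about 28 mm long along the mixer's y. It goes round the pawl pin at 55 mm; as found it stands 54 mm above and 8 mm to the +x side of the pin. The pin is parallel to y, 58 mm to +x of and 42 mm below the crank's axis
- pawl: brass strut pawl below the +x side of the ratchet wheel, about 50 mm long, 10 mm thick, nose up under a tooth. Origin on its pin; turns about y. Pawl and teeth are good for 60 N: turning the crank back hard while the pawl is in (some 25 N at the handle) damages them
- pawl_nose (a point): nose of the pawl; its horizontal distance from the crank's axis is about 41 mm when in the wheel and over 55 mm when it has sprung clear
- ratchet: steel ratchet wheel, 92 mm diameter, 12 mm thick, 18 teeth of 8 mm, on the crank shaft. Origin on the axis
- lift_table: lifting table of the mixer (steel plate 100 x 110 mm with guide bosses on two rods). Moves only up and down
- table_top (a point): middle of the table's top face, where the tin stands
- boss_foot (a point): underside of the table's boss on the +x guide rod: the face that comes down on the stop collar
- collar: orange stop collar, 32 mm diameter, 14 mm high, clamped to the +x guide rod at a height that differs from day to day. Origin at its underside
- collar_top (a point): middle of the collar's top face, 27 to 40 mm below boss_foot as found. It slips if the table is driven onto it hard or fast (over 60 N, some 20 N at the handle): come down the last few mm slowly and stop when the handle resists by a steady 5 to 10 N, so that the table is really bearing on it
- plate: sprung rubber-faced pressure plate above the tin, 60 mm diameter, its origin at the middle of its underside; it presses on the lid with about 16 N as found, 1.5 N more for each mm the table is raised, and comes up solid after 10 mm (0.4 rad of winding up), when more would dent the tin
- tin: the closed half-litre tin in the mixer, white with a green mark, 86 mm diameter, 100 mm tall, 0.7 kg; origin under its centre
- spare_tin: another closed half-litre tin (yellow mark), on the counter under the crank, its top 60 mm or more below the handle
- sample_pot: small white pot with a blue cap, 52 mm tall, on the mixer's base
- lid: loose tin lid, 86 mm across, on the counter
- mallet: rubber mallet on the counter
- colour_fan: fan of colour cards on the counter
- brush: paint brush on the counter
- tape: roll of tape, 100 mm across, on the counter
- can_key: tin opener, 110 mm long, on the counter
There are look-alikes about, which are no part of the job. Leave any turquoise look-alike of the tin alone.

How it is judged:
By the outcome, as a careful person would: the job done as asked, in the order asked, and still so for the second after the job is handed in, with the robot touching nothing.
It also fails if it takes over 72 s, if anything falls off the work surface, if the arm or the gripper's body presses on something with over 40 N, if the wrist force passes 120 N, or if a joint passes its speed limit or range.

## Working session

There is one attempt and no reset: what is moved stays moved. The work goes in short steps, Python scripts to look and compute and a tool call to move; the robot and the scene stay as the last step left them, time stands still between calls to the robot, and variables do not carry over. Pictures are saved under pics/ and viewed, at most 10 in all, crops included, and the job is handed in when it is done.

Besides the shell and the picture viewer there is one more tool, called after "Request:" as name([rows], argument=value, ...), one row to a line, values as JSON. send_rows: Moves the arm, as the interface text tells. Its arguments: {"type":"object","properties":{"increments":{"type":"array"},"newtons":{"type":"number"}},"required":["increments"]}

```bash
mkdir -p pics
cat > h.py <<'E'
import numpy as np, cv2
from rig import get_state, optics, sign_off
def cam(n):
    d=optics.get_image(n); R=cv2.Rodrigues(np.array(d['rvec'],float))[0]
    return np.array(d['pixels']),np.array(d['K'],float),R,np.array(d['tvec'],float).ravel()
def ray(c,uv):
    _,K,R,t=c; d=R.T@np.linalg.inv(K)@np.array([uv[0],uv[1],1.]); return -R.T@t,d/np.linalg.norm(d)
def onplane(c,uv,p,n):
    o,d=ray(c,uv); n=np.array(n,float); return o+d*((np.array(p)-o)@n)/(d@n)
def tri(c1,u1,c2,u2):
    o1,d1=ray(c1,u1);o2,d2=ray(c2,u2)
    s=np.linalg.lstsq(np.c_[d1,-d2],o2-o1,rcond=None)[0]
    a,b=o1+s[0]*d1,o2+s[1]*d2; return (a+b)/2,np.linalg.norm(a-b)
def proj(c,p):
    _,K,R,t=c; q=K@(R@np.array(p)+t); return q[:2]/q[2]
E
python3 - <<'E'
from h import *
for n in("side","top"):
    c=cam(n); cv2.imwrite(f"pics/{n}0.png",cv2.resize(c[0],(800,500))); print(n,-c[2].T@c[3],c[2][2],c[1][0,0])
s=get_state();print({k:np.round(s[k],3) for k in s})
E
```

```text
side [ 1.35976751 -0.25727755  1.21651604] [-0.63212308  0.18875535 -0.75152633] 459.817917961043
top [0.24067485 0.00456122 1.65398189] [ 0.19215596 -0.00723417 -0.98133774] 432.0531708974329
{'clock': np.float64(0.1), 'qpos': array([ 1.177,  0.277,  1.506,  0.   ,  1.361, -0.121]), 'qd': array([-0.001, -0.003, -0.003, -0.   , -0.001,  0.001]), 'effort': array([ 3.0000e-03, -4.1771e+01, -2.4640e+01, -0.0000e+00,  6.0000e-03,
       -0.0000e+00]), 'position': array([0.155, 0.553, 0.21 ]), 'ee_rot': array([-0.   ,  0.136,  0.991, -0.001]), 'contact_force': array([ 0.272,  0.239, -1.243]), 'moment': array([-0.033, -0.067,  0.029]), 'gripper_force': np.float64(0.0), 'width': np.float64(0.085)}
```

View pics/side0.png

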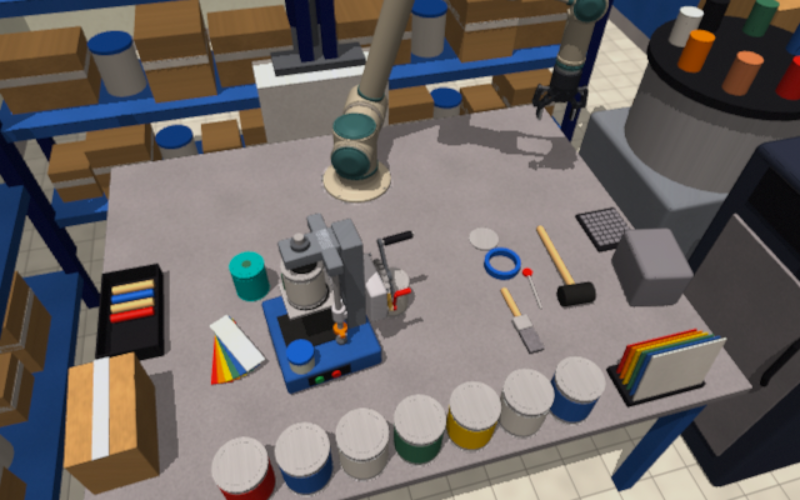

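View pics/top0.png

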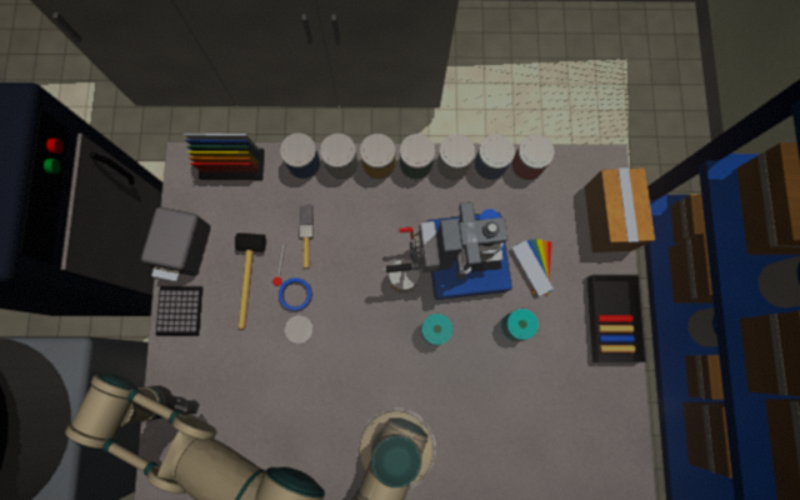

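The side view shows the mixer at about (320,300), black crank handle at (397,238), red knob at (403,293) and orange collar at (340,328). The top view shows the handle at (400,268), red knob at (406,230) and base at (470,255). There are two turquoise tins, which I'll leave alone. Next I'll enlarge both views.

Run:
```python
from h import *
a=cam("side")[0][150:330,190:350]; b=cam("top")[0][150:250,290:430]
cv2.imwrite("pics/sc.png",cv2.resize(a,None,fx=3.3,fy=3.3,interpolation=2)); cv2.imwrite("pics/tc.png",cv2.resize(b,None,fx=5.5,fy=5.5,interpolation=2))
```

```text
(no output)
```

View pics/sc.png

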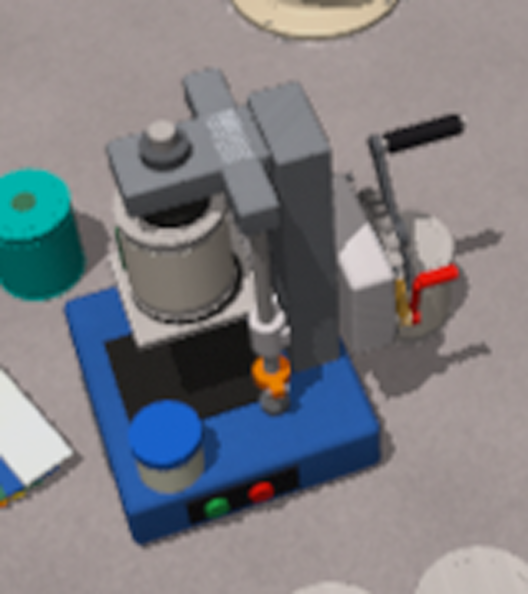

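View pics/tc.png

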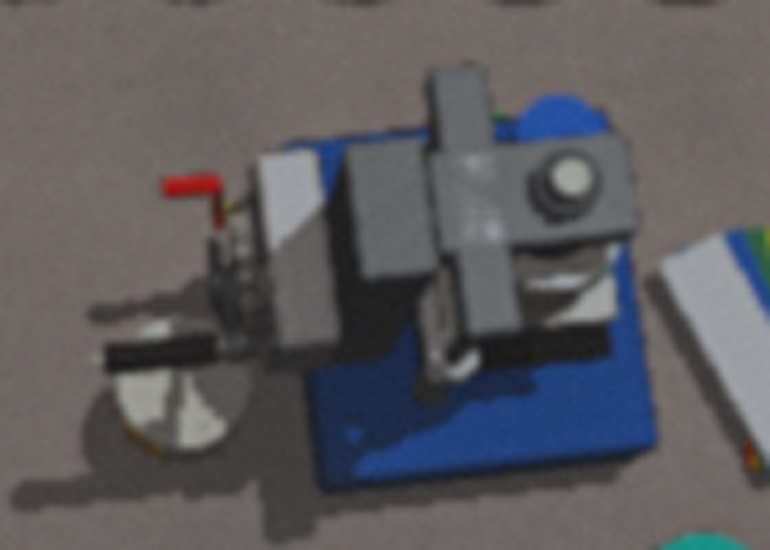

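The side crop shows the sleeve from (388,143) to (460,124), red knob from (418,283) to (457,271), and collar at (271,375). The top crop shows the sleeve from (105,358) to (215,350) and the knob from (163,187) to (220,184).

Run:
```python
from h import *
S=cam("side");T=cam("top")
s=lambda u,v:(u/3.3+190-.35,v/3.3+150-.35)
t=lambda u,v:(u/5.5+290-.4,v/5.5+150-.4)
P={}
for n,a,b in[("h_out",s(460,124),t(105,358)),("h_in",s(388,143),t(215,350)),("k_out",s(457,271),t(163,187)),("k_in",s(420,282),t(220,184))]:
    P[n],e=tri(S,a,T,b); print(n,P[n].round(4),round(e,4))
print("len",np.linalg.norm(P["h_out"]-P["h_in"]),np.linalg.norm(P["k_out"]-P["k_in"]))
# base top corners at z=.075 : near +y/-x corner, -y/-x, from top; +x edge from side
for n,q in [("tTop-x+y",t(320,490)),("top -x-y",t(655,447))]: print(n,onplane(T,q,[0,0,.075],[0,0,1]).round(4))
for n,q in [("s+x-y",s(137,520)),("s+x+y",s(379,437)),("s-x-y",s(66,308))]: print(n,onplane(S,q,[0,0,.075],[0,0,1]).round(4))
# red mask extents
for n,c,(x0,x1,y0,y1) in(("side",S,(300,335,225,250)),("top",T,(315,335,178,195))):
    hsv=cv2.cvtColor(c[0],cv2.COLOR_BGR2HSV)[y0:y1,x0:x1]
    m=((hsv[...,0]<8)|(hsv[...,0]>172))&(hsv[...,1]>170)&(hsv[...,2]>60)
    v,u=np.nonzero(m);print(n,len(u),u.min()+x0,u.max()+x0,v.min()+y0,v.max()+y0)
    print('\n'.join(''.join('#' if k else '.' for k in r) for r in m))
```

```text
h_out [0.49   0.0298 0.2441] 0.0021
h_in [ 0.4954 -0.0367  0.243 ] 0.0016
k_out [ 0.609  -0.0053  0.1935] 0.0017
k_in [ 0.6117 -0.0401  0.1929] 0.0045
len 0.06673255294362089 0.03487226932042806
tTop-x+y [ 0.4309 -0.1126  0.075 ]
top -x-y [ 0.461  -0.3378  0.075 ]
s+x-y [ 0.7066 -0.3054  0.075 ]
s+x+y [ 0.6801 -0.0913  0.075 ]
s-x-y [ 0.4732 -0.3375  0.075 ]
side 79 314 328 230 247
...................................
...................................
...................................
...................................
...................................
..........................##.......
.......................#####.......
....................#########......
.................############......
................############.......
...............##########..........
...............######..............
...............###.................
...............##..................
...............##..................
...............##..................
...............##..................
..............##...................
..............##...................
...............##..................
...............##..................
...............##..................
...............##..................
...................................
...................................
top 25 320 329 182 185
....................
....................
....................
....................
..........####......
.....##########.....
.....##########.....
......#.............
....................
....................
....................
....................
....................
....................
....................
....................
....................
```

The yaw is about 7.3° and the sleeve is centred at (0.493,-0.003,0.244). That puts the shaft at about (0.544,0.003,0.182), and the predicted knob position matches the measured (0.611,-0.02,0.194). I'll move over with closed fingers.

Request:
send_rows([
  {"gripper": 1,"linear": [0.02,-0.03,0.03],"delta_rot": [0,0,-0.14]},
  {"gripper": 1,"linear": [0.05,-0.065,0.06],"delta_rot": [0,0,-0.28]},
  {"gripper": 1,"linear": [0.075,-0.1,0.08],"delta_rot": [0,0,-0.42]},
  {"gripper": 1,"linear": [0.1,-0.135,0.1],"delta_rot": [0,0,-0.56]},
  {"gripper": 1,"linear": [0.13,-0.17,0.115],"delta_rot": [0,0,-0.7]},
  {"gripper": 1,"linear": [0.155,-0.21,0.13],"delta_rot": [0,0,-0.84]},
  {"gripper": 1,"linear": [0.185,-0.245,0.14],"delta_rot": [0,0,-0.98]},
  {"gripper": 1,"linear": [0.21,-0.28,0.15],"delta_rot": [0,0,-1.12]},
], newtons=40)

```text
clock: 1.1
position: [0.366, 0.2721, 0.3618]
ee_rot: [0.0, 0.644, 0.765, 0.001]
contact_force: [1.1, 0.5, -0.5]
width: -0.0002
gripper_force: 0.0
```

Request:
send_rows([
  {"gripper": 1,"linear": [0.03,-0.035,0],"delta_rot": [0,0,-0.05]},
  {"gripper": 1,"linear": [0.06,-0.07,0],"delta_rot": [0,0,-0.05]},
  {"gripper": 1,"linear": [0.09,-0.105,0],"delta_rot": [0,0,-0.05]},
  {"gripper": 1,"linear": [0.12,-0.14,0],"delta_rot": [0,0,-0.05]},
  {"gripper": 1,"linear": [0.15,-0.175,0],"delta_rot": [0,0,-0.05]},
  {"gripper": 1,"linear": [0.18,-0.21,0],"delta_rot": [0,0,-0.05]},
  {"gripper": 1,"linear": [0.2,-0.25,0],"delta_rot": [0,0,-0.05]},
  {"gripper": 1,"linear": [0.212,-0.28,0],"delta_rot": [0,0,-0.05]},
])

```text
clock: 1.9
position: [0.5784, -0.0089, 0.3602]
ee_rot: [-0.0, 0.661, 0.75, -0.0]
contact_force: [-0.1, 0.7, -0.8]
width: 0.0001
gripper_force: 0.0
```

Request:
send_rows([
  {"gripper": 1,"linear": [0,0,-0.03],"delta_rot": [0,0,0]},
  {"gripper": 1,"linear": [0,0,-0.06],"delta_rot": [0,0,0]},
  {"gripper": 1,"linear": [0,0,-0.09],"delta_rot": [0,0,0]},
  {"gripper": 1,"linear": [0,0,-0.12],"delta_rot": [0,0,0]},
  {"gripper": 1,"linear": [0,0,-0.14],"delta_rot": [0,0,0]},
  {"gripper": 1,"linear": [0,0,-0.155],"delta_rot": [0,0,0]},
  {"gripper": 1,"linear": [0,0,-0.17],"delta_rot": [0,0,0]},
  {"gripper": 1,"linear": [0,0,-0.18],"delta_rot": [0,0,0]},
])

```text
clock: 2.7
position: [0.5763, -0.0062, 0.1797]
ee_rot: [-0.001, 0.66, 0.751, -0.0]
contact_force: [-0.1, -0.3, 0.2]
width: 0.0001
gripper_force: 0.0
```

Run:
```python
from h import *
a=cam("side")[0][130:280,230:370]; b=cam("top")[0][130:250,270:410]
a=cv2.resize(a,None,fx=2.8,fy=3.2,interpolation=2); b=cv2.resize(b,None,fx=2.8,fy=4,interpolation=2)
cv2.imwrite("pics/c3.png",np.hstack([a,b]))
```

```text
(no output)
```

View pics/c3.png

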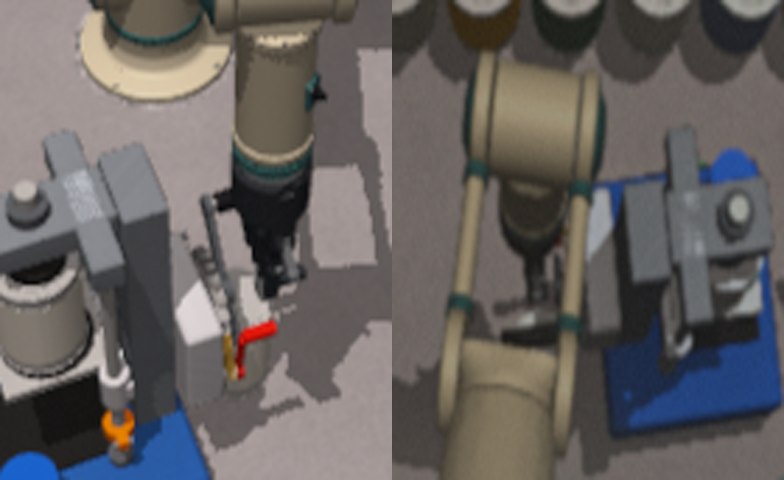

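Left: the closed fingers are just behind the knob (265,330) on its -x side, clear of the mixer. I'll push towards +x.

Request:
send_rows([
  {"gripper": 1,"linear": [0.004,-0.002,-0.003],"delta_rot": [0,0,0]},
  {"gripper": 1,"linear": [0.008,-0.002,-0.006],"delta_rot": [0,0,0]},
  {"gripper": 1,"linear": [0.012,-0.001,-0.006],"delta_rot": [0,0,0]},
  {"gripper": 1,"linear": [0.016,-0.001,-0.007],"delta_rot": [0,0,0]},
  {"gripper": 1,"linear": [0.02,0,-0.007],"delta_rot": [0,0,0]},
  {"gripper": 1,"linear": [0.024,0,-0.008],"delta_rot": [0,0,0]},
  {"gripper": 1,"linear": [0.028,0.001,-0.008],"delta_rot": [0,0,0]},
  {"gripper": 1,"linear": [0.032,0.001,-0.009],"delta_rot": [0,0,0]},
])

```text
clock: 3.6
position: [0.6088, -0.0052, 0.1721]
ee_rot: [-0.0, 0.66, 0.751, -0.0]
contact_force: [-2.1, -0.9, 1.8]
width: 0.0001
gripper_force: 1.5
```

Request:
send_rows([
  {"gripper": 1,"linear": [0.003,0,-0.001],"delta_rot": [0,0,0]},
  {"gripper": 1,"linear": [0.006,0.001,-0.001],"delta_rot": [0,0,0]},
  {"gripper": 1,"linear": [0.009,0.001,-0.002],"delta_rot": [0,0,0]},
  {"gripper": 1,"linear": [0.012,0.001,-0.002],"delta_rot": [0,0,0]},
])

```text
clock: 4.0
position: [0.6206, -0.0039, 0.1696]
ee_rot: [-0.001, 0.66, 0.751, -0.0]
contact_force: [-3.3, -0.6, 0.7]
width: 0.0001
gripper_force: 1.1
```

Request:
send_rows([
  {"gripper": 1,"linear": [0.002,0,0],"delta_rot": [0,0,0]},
  {"gripper": 1,"linear": [0.003,0,0],"delta_rot": [0,0,0]},
  {"gripper": 1,"linear": [0.004,0,0],"delta_rot": [0,0,0]},
  {"gripper": 1,"linear": [0.005,0,0],"delta_rot": [0,0,0]},
])

```text
clock: 4.4
position: [0.6266, -0.0043, 0.1702]
ee_rot: [0.001, 0.66, 0.751, 0.0]
contact_force: [-0.8, -0.7, 2.0]
width: -0.0002
gripper_force: 0.5
```

Run:
```python
from h import *
a=cam("side")[0][170:270,260:360]
cv2.imwrite("pics/c4.png",cv2.resize(a,None,fx=5,fy=5,interpolation=2))
```

```text
(no output)
```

View pics/c4.png

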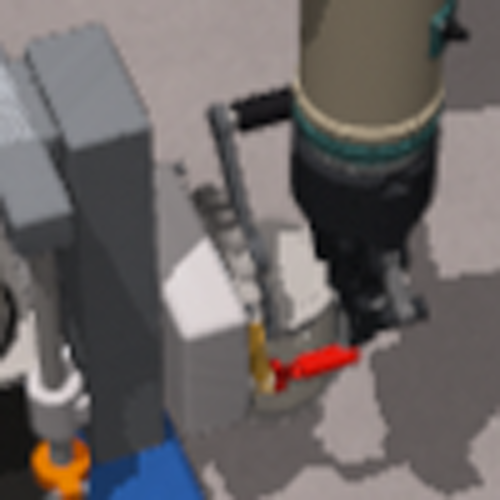

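The red knob has leaned over to (325,360) in the crop, but there is no stop reaction yet. I'll continue until it resists.

Request:
send_rows([
  {"gripper": 1,"linear": [0.0015,0,0],"delta_rot": [0,0,0]},
  {"gripper": 1,"linear": [0.003,0,0],"delta_rot": [0,0,0]},
  {"gripper": 1,"linear": [0.0045,0,0],"delta_rot": [0,0,0]},
])

```text
clock: 4.75
position: [0.6303, -0.0043, 0.1702]
ee_rot: [-0.0, 0.66, 0.751, -0.0]
contact_force: [-1.7, 0.9, 1.6]
width: 0.0003
gripper_force: 1.1
```

Run:
```python
from h import *
c=cam("side"); ex=np.array([.992,.127,0])
pin=np.array([.601,.010,.140])
hsv=cv2.cvtColor(c[0],cv2.COLOR_BGR2HSV); x0,x1,y0,y1=300,345,225,260
m=((hsv[...,0]<8)|(hsv[...,0]>172))&(hsv[...,1]>170)&(hsv[...,2]>60)
v,u=np.nonzero(m[y0:y1,x0:x1]);i=u>u.max()-4;print("tip",u[i].mean()+x0,v[i].mean()+y0)
ey=np.array([-.127,.992,0])
for a in(0,.4,.6,.7,.75,.8):
    p=np.array([.6127-.004,.0114-.0,0])*0+pin+ex*.055*np.sin(.147+a)+np.array([0,0,.055*np.cos(.147+a)])-ey*.021
    print(a,p.round(3),proj(c,p).round(1))
s=get_state();print(s['position'],s['contact_force'])
```

```text
tip 327.90909090909093 241.0909090909091
0 [ 0.612 -0.01   0.194] [326.6 232.6]
0.4 [ 0.632 -0.007  0.187] [329.4 239.7]
0.6 [ 0.641 -0.006  0.18 ] [330.6 243.5]
0.7 [ 0.645 -0.006  0.176] [331.  245.3]
0.75 [ 0.646 -0.005  0.174] [331.3 246.3]
0.8 [ 0.648 -0.005  0.172] [331.5 247.2]
[ 0.63060633 -0.00429976  0.17014067] [-1.55970207 -0.07351183  2.0773189 ]
```

The lever is at about 0.47 rad by this fit. Pushing further and slightly lower.

Request:
send_rows([
  {"gripper": 1,"linear": [0.002,0,-0.003],"delta_rot": [0,0,0]},
  {"gripper": 1,"linear": [0.004,0,-0.006],"delta_rot": [0,0,0]},
  {"gripper": 1,"linear": [0.006,0.001,-0.008],"delta_rot": [0,0,0]},
  {"gripper": 1,"linear": [0.008,0.001,-0.008],"delta_rot": [0,0,0]},
])

```text
clock: 5.2
position: [0.6402, -0.0031, 0.1632]
ee_rot: [0.002, 0.66, 0.751, 0.001]
contact_force: [-0.6, 0.7, 3.7]
width: 0.0002
gripper_force: 2.0
```

Request:
send_rows([
  {"gripper": 1,"linear": [0.001,0,0],"delta_rot": [0,0,0]},
  {"gripper": 1,"linear": [0.002,0,0],"delta_rot": [0,0,0]},
  {"gripper": 1,"linear": [0.003,0,0],"delta_rot": [0,0,0]},
])

```text
clock: 5.5
position: [0.6414, -0.003, 0.1621]
ee_rot: [-0.0, 0.66, 0.751, 0.0]
contact_force: [-0.7, 0.8, 3.1]
width: 0.0003
gripper_force: 1.9
```

```bash
cat >> h.py <<'E'
def tip():
    c=cam("side");hsv=cv2.cvtColor(c[0],cv2.COLOR_BGR2HSV); x0,x1,y0,y1=300,345,225,262
    m=((hsv[...,0]<8)|(hsv[...,0]>172))&(hsv[...,1]>150)&(hsv[...,2]>50)
    m=m[y0:y1,x0:x1];v,u=np.nonzero(m);i=u>u.max()-4;print("tip",u[i].mean()+x0,v[i].mean()+y0)
    print('\n'.join(''.join('#' if k else '.' for k in r) for r in m if r.any()));return c
E
python3 - <<'E'
from h import *
c=tip();cv2.imwrite("pics/c5.png",cv2.resize(c[0][200:270,280:360],None,fx=7,fy=7,interpolation=2))
E
```

```text
tip 329.85714285714283 245.57142857142858
..............##.............................
..............###..........##................
...............##......#######...............
...............####..#########..#............
...............#################.............
...............###############...............
...................#######...................
....................###......................
```

View pics/c5.png

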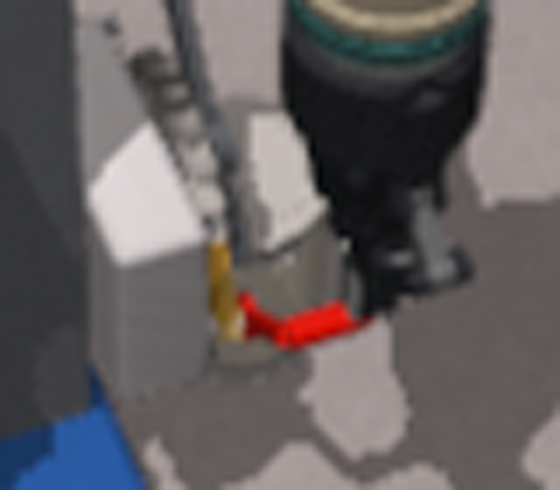

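The knob is low at about (320,325) in the crop and nearly off. The fingers bear near its outer end, so I'll back off, move in along the knob and press again to confirm the stop.

Request:
send_rows([
  {"gripper": 1,"linear": [-0.012,-0.002,0],"delta_rot": [0,0,0]},
  {"gripper": 1,"linear": [-0.02,-0.008,0],"delta_rot": [0,0,0]},
  {"gripper": 1,"linear": [-0.02,-0.014,0],"delta_rot": [0,0,0]},
  {"gripper": 1,"linear": [-0.015,-0.013,0],"delta_rot": [0,0,0]},
  {"gripper": 1,"linear": [-0.011,-0.013,0],"delta_rot": [0,0,0]},
  {"gripper": 1,"linear": [-0.008,-0.012,0],"delta_rot": [0,0,0]},
])

```text
clock: 6.15
position: [0.6342, -0.0154, 0.1618]
ee_rot: [0.0, 0.661, 0.751, 0.0]
contact_force: [-1.3, -0.3, 1.4]
width: 0.0003
gripper_force: 0.6
```

Request:
send_rows([
  {"gripper": 1,"linear": [0.002,0,0],"delta_rot": [0,0,0]},
  {"gripper": 1,"linear": [0.004,0,0],"delta_rot": [0,0,0]},
])

```text
clock: 6.35
position: [0.6374, -0.015, 0.162]
ee_rot: [-0.0, 0.66, 0.751, -0.0]
contact_force: [0.1, 0.7, -0.1]
width: 0.0004
gripper_force: 0.5
```

Request:
send_rows([
  {"gripper": 1,"linear": [0.002,0,0],"delta_rot": [0,0,0]},
  {"gripper": 1,"linear": [0.004,0,0],"delta_rot": [0,0,0]},
  {"gripper": 1,"linear": [0.005,0,0],"delta_rot": [0,0,0]},
])

```text
clock: 6.65
position: [0.6427, -0.0151, 0.162]
ee_rot: [0.0, 0.66, 0.751, 0.0]
contact_force: [-0.9, -0.7, 0.4]
width: -0.0003
gripper_force: 0.5
```

```bash
python3 -c "
from h import *
tip()"
```

```text
tip 330.6 245.6
..............##.............................
..............###............................
...............##.......#....................
...............#####.####......##............
...............###########..####.............
...............##############................
...................########..................
....................####.....................
```

Request:
send_rows([
  {"gripper": 1,"linear": [0.0015,0,0],"delta_rot": [0,0,0]},
  {"gripper": 1,"linear": [0.003,0,0],"delta_rot": [0,0,0]},
  {"gripper": 1,"linear": [0.0045,0,0],"delta_rot": [0,0,0]},
])

```text
clock: 7.0
position: [0.6471, -0.0152, 0.162]
ee_rot: [0.0, 0.66, 0.751, 0.0]
contact_force: [0.5, 0.2, -0.3]
width: -0.0002
gripper_force: 0.4
```

```bash
python3 -c "
from h import *
tip();s=get_state();print(s['position'],s['contact_force'])"
```

```text
tip 323.3333333333333 246.72222222222223
..............##.............................
..............###............................
...............##.......#....................
...............#####.####....................
...............###########...................
...............###########...................
...................#######...................
....................####.....................
[ 0.64729203 -0.01526313  0.16200616] [-0.35317328 -0.05999236  1.42309226]
```

No resistance. The finger seems to pass over the knob, so I'll lift clear and look.

Request:
send_rows([
  {"gripper": 1,"linear": [0,0,0.03],"delta_rot": [0,0,0]},
  {"gripper": 1,"linear": [-0.01,0.04,0.07],"delta_rot": [0,0,0]},
  {"gripper": 1,"linear": [-0.03,0.08,0.1],"delta_rot": [0,0,0]},
  {"gripper": 1,"linear": [-0.06,0.12,0.12],"delta_rot": [0,0,0]},
  {"gripper": 1,"linear": [-0.08,0.16,0.12],"delta_rot": [0,0,0]},
])

```text
clock: 7.55
position: [0.5717, 0.1385, 0.2842]
ee_rot: [0.002, 0.661, 0.75, 0.002]
contact_force: [2.0, 0.8, 0.6]
width: -0.0003
gripper_force: 0.0
```

Run:
```python
from h import *
c=tip();t=cam("top")
cv2.imwrite("pics/c6.png",np.hstack([cv2.resize(c[0][205:265,290:350],(400,400),interpolation=2),cv2.resize(t[0][165:225,300:360],(400,400),interpolation=2)]))
```

```text
tip 330.2 244.66666666666666
..............##.............................
..............###..........#####.............
...............###......#########............
...............#####.############............
...............#################.............
...............###############...............
...................########..................
....................####.....................
```

View pics/c6.png

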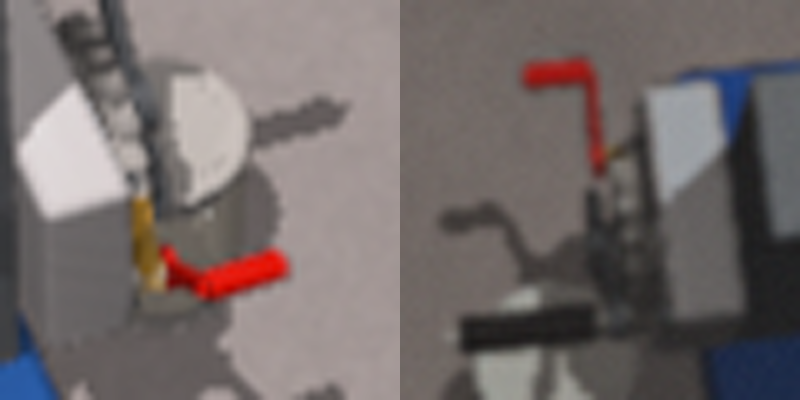

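Now unobstructed, the knob runs from (205,288) to (283,263) on the left (side) and from (125,74) to (190,72) on the right (top).

Run:
```python
from h import *
S=cam("side");T=cam("top");k=60/400
s=lambda u,v:(u*k+290-.42,v*k+205-.42)
t=lambda u,v:(u*k+300-.42,v*k+165-.42)
for a,b in[(s(283,263),t(125,74)),(s(208,287),t(188,72))]:
    p,e=tri(S,a,T,b);print(p.round(4),round(e,4))
```

```text
[ 0.6417 -0.0025  0.1777] 0.001
[ 0.6437 -0.0357  0.175 ] 0.0013
```

Run:
```python
from h import *
p=get_state()['position'];print(p)
for n in("side","top"):
    c=cam(n);u,v=proj(c,p);print(n,u,v, "19/54 back",proj(c,np.array(p)+[0,0,.019]).round(1),proj(c,np.array(p)+[0,0,.073]).round(1))
    u,v=int(round(u)),int(round(v));g=cv2.cvtColor(c[0],cv2.COLOR_BGR2GRAY)[v-30:v+14,u-22:u+26]
    print('\n'.join(''.join(" .:-=+*#%@"[::-1][min(9,k//18)] if (i,j)!=(30,22) else 'X' for j,k in enumerate(r)) for i,r in enumerate(g.astype(int))))
```

```text
[0.57061974 0.13853627 0.28169355]
side 374.8619178520842 191.41700541890282 19/54 back [375.6 186.7] [377.9 172.8]
...-==========+%%%@@%%@@%%%@%%%%%%%%%%+.........
...:==========+#%%%%%%@%%%%@@@%%%%%%%%=.........
....-=========+#%%%@%%@%%%%%@@%%%%%%%%=.........
.....-========+*%%@%%%%%%%%%@%%%%%%##%+:........
.....:========+*%%%%@%@@%%%%@@%%%##+*%+:........
.....:=========+%%@@%%@@@@@@@%%%%#***%+:........
.....-=========+#%@@%%%%%@@@%%%%%#*++#+.........
....-==========+#%%@%%%%%%@@%%%%%%*==*+:........
....-==========+*%%@%%%%%%%%%%%%%%+==+=-........
....:===========++*%@%%%%%@%%%@@%#+====-........
....:=============+%@%%%%%@@@@@@%%*====-........
.....-============+%@%%%%%%%@@@@%#*====-:.......
.....:============+#%%%%%%%%%@@%%##+=====:......
......-==========:-*%%@%%%%%%%%%**#*===+*+:.....
......:=========-..-%%%%%%%%%%#*++#*===+#*=.....
.......-========-..:-:%@%%%%%%#**##*+-==##=.....
........-========:.:-:%%%%%#%%%%%%##*==+#%*:....
.........-=======-.:**#%%%%%%%%%%%###***##+=:...
..........-=======:-*##%%%%%%%%%%%%%#*==++===:..
...........-=======-*#*#@%%%%%%%%#*+--::=====-..
....
[... 2706 characters left out ...]
-======--=====
========--===+*#%%%%%%X%#+==+=-:.:-======-----==
-=---=====-====+#%%%%%%%#*==+=-:.:-=============
=-----=====-=-==*%%%%%%%%*==+=-:.:-====--=======
==-=============+#%###%%%*====-:.::===------=-==
==-=============+*%######*=-==-::.:-=========-==
==-==-=-=========*#####**+====-:.::-============
=-===============+#######*====-::.:-=======--===
-=============-==*##*##%#*=-===::.:-============
==-==============*%#***#%*===+=::.:-============
=================#%#*++##*===+=-:.:-============
=-====-=-=====-=+#%#***##*=-=+=-:.:-============
=======--=====-=+*##***#*+===+=-:.:-============
=================++++=+======+=-:.:-==========-=
===-==================-===--===-:..:-===========
```

The visible fingertips end about 15–19 mm above the nominal TCP, which explains the sliding over the knob. I'll go back 20 mm deeper and finish the push.

Request:
send_rows([
  {"gripper": 1,"linear": [0.01,-0.04,0.0],"delta_rot": [0,0,0]},
  {"gripper": 1,"linear": [0.02,-0.08,0],"delta_rot": [0,0,0]},
  {"gripper": 1,"linear": [0.03,-0.12,0],"delta_rot": [0,0,0]},
  {"gripper": 1,"linear": [0.035,-0.153,-0.02],"delta_rot": [0,0,0]},
  {"gripper": 1,"linear": [0.037,-0.153,-0.05],"delta_rot": [0,0,0]},
  {"gripper": 1,"linear": [0.037,-0.153,-0.08],"delta_rot": [0,0,0]},
  {"gripper": 1,"linear": [0.037,-0.153,-0.11],"delta_rot": [0,0,0]},
  {"gripper": 1,"linear": [0.037,-0.153,-0.132],"delta_rot": [0,0,0]},
])

```text
clock: 8.65
position: [0.607, -0.0175, 0.146]
ee_rot: [-0.001, 0.662, 0.75, -0.001]
contact_force: [-0.2, 0.5, 0.2]
width: -0.0002
gripper_force: 0.0
```

Request:
send_rows([
  {"gripper": 1,"linear": [0.003,0,-0.004],"delta_rot": [0,0,0]},
  {"gripper": 1,"linear": [0.007,0.001,-0.004],"delta_rot": [0,0,0]},
  {"gripper": 1,"linear": [0.011,0.001,-0.004],"delta_rot": [0,0,0]},
  {"gripper": 1,"linear": [0.014,0.001,-0.004],"delta_rot": [0,0,0]},
  {"gripper": 1,"linear": [0.017,0.001,-0.004],"delta_rot": [0,0,0]},
])

```text
clock: 9.15
position: [0.6233, -0.0149, 0.1457]
ee_rot: [-0.001, 0.66, 0.751, -0.002]
contact_force: [-5.5, -1.5, -1.6]
width: 0.0
gripper_force: 2.7
```

Firm contact. Pushing to the stop.

Request:
send_rows([
  {"gripper": 1,"linear": [0.001,0,0],"delta_rot": [0,0,0]},
  {"gripper": 1,"linear": [0.002,0,0],"delta_rot": [0,0,0]},
  {"gripper": 1,"linear": [0.003,0,0],"delta_rot": [0,0,0]},
])

```text
clock: 9.45
position: [0.6245, -0.0147, 0.1446]
ee_rot: [-0.002, 0.66, 0.751, -0.003]
contact_force: [-6.8, -1.6, -2.8]
width: -0.0001
gripper_force: 3.0
```

Request:
send_rows([
  {"gripper": 1,"linear": [0.001,0,0],"delta_rot": [0,0,0]},
  {"gripper": 1,"linear": [0.002,0,0],"delta_rot": [0,0,0]},
])

```text
clock: 9.65
position: [0.6247, -0.0148, 0.1444]
ee_rot: [-0.004, 0.66, 0.751, -0.004]
contact_force: [-10.8, -1.7, 0.5]
width: -0.0
gripper_force: 5.3
```

The lever is firmly at its stop (11 N), and TCP x plus the offset matches 0.75 rad. I'll retreat and go over the handle.

Request:
send_rows([
  {"gripper": 1,"linear": [-0.01,0,0],"delta_rot": [0,0,0]},
  {"gripper": 1,"linear": [-0.013,0.002,0.04],"delta_rot": [0,0,0]},
  {"gripper": 1,"linear": [-0.015,0.004,0.085],"delta_rot": [0,0,0]},
  {"gripper": 1,"linear": [-0.02,0.01,0.13],"delta_rot": [0,0,0]},
  {"gripper": -0.2,"linear": [-0.055,0.018,0.16],"delta_rot": [0,0,0]},
  {"gripper": -0.2,"linear": [-0.1,0.018,0.17],"delta_rot": [0,0,0]},
  {"gripper": -0.2,"linear": [-0.135,0.018,0.17],"delta_rot": [0,0,0]},
  {"gripper": -0.2,"linear": [-0.135,0.018,0.17],"delta_rot": [0,0,0]},
])

```text
clock: 10.45
position: [0.4914, 0.0043, 0.3179]
ee_rot: [0.001, 0.66, 0.751, 0.001]
contact_force: [0.7, -0.8, -0.4]
width: 0.0511
gripper_force: 0.0
```

Request:
send_rows([
  {"gripper": -0.2,"linear": [0.001,0,-0.03],"delta_rot": [0,0,0]},
  {"gripper": -0.2,"linear": [0.001,0,-0.06],"delta_rot": [0,0,0]},
  {"gripper": -0.2,"linear": [0.001,0,-0.08],"delta_rot": [0,0,0]},
  {"gripper": -0.2,"linear": [0.001,0,-0.095],"delta_rot": [0,0,0]},
  {"gripper": -0.2,"linear": [0.001,0,-0.104],"delta_rot": [0,0,0]},
  {"gripper": -0.2,"linear": [0.001,0,-0.104],"delta_rot": [0,0,0]},
])

```text
clock: 11.05
position: [0.4961, 0.0037, 0.2104]
ee_rot: [-0.0, 0.66, 0.751, -0.0]
contact_force: [-0.3, 0.1, 0.5]
width: 0.0514
gripper_force: 0.0
```

Request:
send_rows([
  {"gripper": 0,"linear": [0,0,0],"delta_rot": [0,0,0]},
  {"gripper": 0.4,"linear": [0,0,0],"delta_rot": [0,0,0]},
], newtons=20)

```text
clock: 11.25
position: [0.4968, 0.0035, 0.2122]
ee_rot: [0.001, 0.66, 0.751, 0.001]
contact_force: [-0.6, 0.2, 0.6]
width: 0.0294
gripper_force: 0.8
```

Request:
send_rows([
  {"gripper": 1,"linear": [0,0,0],"delta_rot": [0,0,0]},
  {"gripper": 1,"linear": [0,0,0],"delta_rot": [0,0,0]},
  {"gripper": 1,"linear": [0,0,0],"delta_rot": [0,0,0]},
], newtons=25)

```text
clock: 11.55
position: [0.4921, 0.0031, 0.2114]
ee_rot: [-0.002, 0.66, 0.751, -0.003]
contact_force: [-8.2, -0.8, 2.1]
width: 0.019
gripper_force: 26.3
```

The sleeve is gripped (19–20 mm opening). Next I'll firm up the grip and ease the crank up, in tangent direction (-0.77 along x, -0.64 z).

Request:
send_rows([
  {"gripper": 1,"linear": [-0.003,0,-0.001],"delta_rot": [0,0,0]},
  {"gripper": 1,"linear": [-0.006,-0.001,-0.002],"delta_rot": [0,0,0]},
  {"gripper": 1,"linear": [-0.009,-0.001,-0.004],"delta_rot": [0,0,0]},
], newtons=60)

```text
clock: 11.85
position: [0.4914, 0.0029, 0.2105]
ee_rot: [0.004, 0.661, 0.751, 0.004]
contact_force: [5.2, 1.5, 11.1]
width: 0.0179
gripper_force: 59.1
```

Request:
send_rows([
  {"gripper": 1,"linear": [-0.002,0,-0.002],"delta_rot": [0,0,0]},
  {"gripper": 1,"linear": [-0.004,-0.001,-0.003],"delta_rot": [0,0,0]},
])

```text
clock: 12.05
position: [0.4899, 0.0026, 0.2092]
ee_rot: [0.006, 0.661, 0.751, 0.007]
contact_force: [7.1, 5.5, 12.3]
width: 0.0181
gripper_force: 59.1
```

Request:
send_rows([
  {"gripper": 1,"linear": [-0.002,0,-0.001],"delta_rot": [0,0,0]},
  {"gripper": 1,"linear": [-0.004,0,-0.003],"delta_rot": [0,0,0]},
  {"gripper": 1,"linear": [-0.006,-0.001,-0.004],"delta_rot": [0,0,0]},
])

```text
clock: 12.35
position: [0.4854, 0.002, 0.2053]
ee_rot: [0.007, 0.661, 0.751, 0.008]
contact_force: [8.7, 6.3, 9.8]
width: 0.0181
gripper_force: 58.9
```

Run:
```python
from h import *
s=get_state();print(s['position'],s['contact_force'])
c=cam("side");cv2.imwrite("pics/c9.png",cv2.resize(c[0][180:260,230:350],(780,520),interpolation=2))
hsv=cv2.cvtColor(c[0],cv2.COLOR_BGR2HSV)[200:260,300:325]
m=(hsv[...,0]>12)&(hsv[...,0]<28)&(hsv[...,1]>110)
print('\n'.join(f"{i+200} "+''.join('#' if k else '.' for k in r) for i,r in enumerate(m) if r.any()))
```

```text
[0.48544672 0.00202702 0.20531748] [8.74316733 6.30900969 9.83248063]
234 ...........##............
235 ..........###............
236 ..........####...........
237 ..........####...........
238 ..........####...........
239 ..........####...........
240 ..........####...........
241 ..........####...........
242 ..........####...........
243 ..........####...........
244 ..........####...........
245 ...........####..........
246 ...........####..........
247 ............###..........
```

Run:
```python
from h import *
c=cam("side");ex=np.array([.992,.127,0]);ey=np.array([-.127,.992,0]);pin=np.array([.603,.010,.140])
for yo in(.045,.055,.065):
    b=pin-ey*yo; print(yo,proj(c,b).round(1),"in",proj(c,b-ex*.017+[0,0,.044]).round(1),"clear",proj(c,b-ex*.002+[0,0,.047]).round(1))
```

```text
0.045 [317.4 245.1] in [315.4 231.4] clear [317.4 234.7]
0.055 [314.2 246.1] in [312.1 232.4] clear [314.1 235.7]
0.065 [311.  247.2] in [308.8 233.5] clear [310.8 236.8]
```

The pawl still looks hooked (same slant as before), so I'll wind a touch further.

Request:
send_rows([
  {"gripper": 1,"linear": [-0.001,0,-0.001],"delta_rot": [0,0,0]},
  {"gripper": 1,"linear": [-0.002,0,-0.002],"delta_rot": [0,0,0]},
  {"gripper": 1,"linear": [-0.002,0,-0.002],"delta_rot": [0,0,0]},
])

```text
clock: 12.75
position: [0.4836, 0.0018, 0.2034]
ee_rot: [0.007, 0.661, 0.751, 0.008]
contact_force: [9.2, 4.9, 10.2]
width: 0.0178
gripper_force: 59.0
```

```bash
cat >> h.py <<'E'
def pawl():
    s=get_state();print(s['position'],s['contact_force'],s['width'])
    c=cam("side")
    hsv=cv2.cvtColor(c[0],cv2.COLOR_BGR2HSV)[215:260,300:325]
    m=(hsv[...,0]>12)&(hsv[...,0]<28)&(hsv[...,1]>110)
    print('\n'.join(f"{i+215} "+''.join('#' if k else '.' for k in r) for i,r in enumerate(m) if r.any()))
E
python3 -c "
from h import *
pawl()"
```

```text
[0.48363566 0.00183593 0.20342707] [ 9.17707291  4.93153251 10.22756497] 0.01777410187353518
236 .............#...........
237 ............###..........
238 ...........####..........
239 ...........####..........
240 ...........####..........
241 ...........####..........
242 ...........###...........
243 ..........####...........
244 ..........#####..........
245 ...........####..........
246 ...........####..........
247 ............###..........
248 ............#............
```

The pawl has sprung clear: its nose jumped to (313,236), upright over the pin. The measured points fit a circle centred at x 0.543, z 0.150 in TCP terms. I'll compute the unwinding arc from that.

```bash
cat >> h.py <<'E'
def tgt(f,lead=.0): return np.array([.543+.0794*np.sin(f)+lead*.992*np.cos(f), .0094+.0102*np.sin(f)+lead*.127*np.cos(f), .150+.08*np.cos(f)-lead*np.sin(f)])
def rows(c0,fs,leads):
    for f,l in zip(fs,leads): print(round(f,2),(tgt(f,l)-c0).round(3).tolist())
def now():
    s=get_state();p=s['position'];F=s['contact_force'];f=np.arctan2((p[0]-.543)*.992+(p[1]-.0094)*.127,p[2]-.15)
    print("phi",f.round(3),"r",np.hypot((p[0]-.543)*.992+(p[1]-.0094)*.127,p[2]-.15).round(4),"Ft",(F@[.992*np.cos(f),.127*np.cos(f),-np.sin(f)]).round(1),"Fr",(F@[.992*np.sin(f),.127*np.sin(f),np.cos(f)]).round(1),"Fy",F[1].round(1))
E
python3 - <<'E'
from h import *
now()
rows(np.array([.471,.007,.199]),[-.84,-.82,-.78,-.74,-.70,-.65,-.60,-.55],[-.008,-.004,-.001,.001,.002,.003,.004,.004])
print();c0=tgt(-.55,.004)
rows(c0,np.arange(-.5,-.14,.05),[.004]*8)
E
```

```text
phi -0.842 r 0.0802 Ft 14.5 Fr -0.6 Fy 5.7
-0.84 [0.008, -0.006, -0.002]
-0.82 [0.011, -0.005, 0.003]
-0.78 [0.015, -0.005, 0.007]
-0.74 [0.019, -0.004, 0.011]
-0.7 [0.022, -0.004, 0.013]
-0.65 [0.026, -0.003, 0.017]
-0.6 [0.03, -0.003, 0.019]
-0.55 [0.034, -0.002, 0.021]

-0.5 [0.004, 0.0, 0.002]
-0.45 [0.007, 0.001, 0.003]
-0.4 [0.011, 0.001, 0.005]
-0.35 [0.015, 0.002, 0.006]
-0.3 [0.018, 0.002, 0.007]
-0.25 [0.022, 0.003, 0.008]
-0.2 [0.026, 0.003, 0.009]
-0.15 [0.03, 0.004, 0.009]
```

Request:
send_rows([
  {"gripper": 1,"linear": [0.004,-0.003,0.0],"delta_rot": [0,0,0]},
  {"gripper": 1,"linear": [0.011,-0.005,0.003],"delta_rot": [0,0,0]},
  {"gripper": 1,"linear": [0.015,-0.005,0.007],"delta_rot": [0,0,0]},
  {"gripper": 1,"linear": [0.019,-0.004,0.011],"delta_rot": [0,0,0]},
  {"gripper": 1,"linear": [0.022,-0.004,0.013],"delta_rot": [0,0,0]},
  {"gripper": 1,"linear": [0.026,-0.003,0.017],"delta_rot": [0,0,0]},
])

```text
clock: 13.4
position: [0.4996, 0.0038, 0.2168]
ee_rot: [-0.004, 0.66, 0.751, 0.004]
contact_force: [-1.7, 13.8, 2.6]
width: 0.0178
gripper_force: 58.4
```

```bash
python3 -c "
from h import *
now();pawl()"
```

```text
phi -0.58 r 0.0799 Ft 1.5 Fr 2.2 Fy 13.8
[0.4995765  0.00375257 0.2167997 ] [-1.73650419 13.78383365  2.61655821] 0.017770764154340958
236 .............#...........
237 ............###..........
238 ...........####..........
239 ...........####..........
240 ...........####..........
241 ...........####..........
242 ...........###...........
243 ..........####...........
244 ..........#####..........
245 ...........####..........
246 ...........####..........
247 ............###..........
248 ............#............
```

The crank is at φ=-0.58, past its found position, with the pawl clear. Continuing, with some y relief.

Request:
send_rows([
  {"gripper": 1,"linear": [0.004,0.003,0.002],"delta_rot": [0,0,0]},
  {"gripper": 1,"linear": [0.008,0.005,0.004],"delta_rot": [0,0,0]},
  {"gripper": 1,"linear": [0.012,0.006,0.006],"delta_rot": [0,0,0]},
  {"gripper": 1,"linear": [0.015,0.006,0.008],"delta_rot": [0,0,0]},
  {"gripper": 1,"linear": [0.019,0.007,0.009],"delta_rot": [0,0,0]},
  {"gripper": 1,"linear": [0.023,0.007,0.01],"delta_rot": [0,0,0]},
  {"gripper": 1,"linear": [0.027,0.008,0.011],"delta_rot": [0,0,0]},
  {"gripper": 1,"linear": [0.031,0.008,0.012],"delta_rot": [0,0,0]},
])

```text
clock: 14.25
position: [0.5311, 0.0074, 0.2274]
ee_rot: [-0.002, 0.66, 0.751, 0.001]
contact_force: [-3.2, 6.4, -1.3]
width: 0.0177
gripper_force: 58.6
```

Run:
```python
from h import *
now()
c0=np.array([.528,.012,.228])
rows(c0,np.arange(-.15,.21,.05),[.005]*8)
```

```text
phi -0.155 r 0.0783 Ft -2.6 Fr -0.9 Fy 6.4
-0.15 [0.008, -0.003, 0.002]
-0.1 [0.012, -0.003, 0.002]
-0.05 [0.016, -0.002, 0.002]
0.0 [0.02, -0.002, 0.002]
0.05 [0.024, -0.001, 0.002]
0.1 [0.028, -0.001, 0.001]
0.15 [0.032, -0.0, 0.0]
0.2 [0.036, 0.0, -0.001]
```

Request:
send_rows([
  {"gripper": 1,"linear": [0.004,0.001,0.001],"delta_rot": [0,0,0]},
  {"gripper": 1,"linear": [0.008,0.002,0.001],"delta_rot": [0,0,0]},
  {"gripper": 1,"linear": [0.012,0.003,0.001],"delta_rot": [0,0,0]},
  {"gripper": 1,"linear": [0.016,0.004,0.001],"delta_rot": [0,0,0]},
  {"gripper": 1,"linear": [0.02,0.005,0.001],"delta_rot": [0,0,0]},
  {"gripper": 1,"linear": [0.024,0.005,0],"delta_rot": [0,0,0]},
  {"gripper": 1,"linear": [0.028,0.005,-0.001],"delta_rot": [0,0,0]},
])

```text
clock: 14.95
position: [0.5595, 0.0107, 0.2256]
ee_rot: [-0.001, 0.66, 0.751, -0.0]
contact_force: [-4.0, 2.3, -5.7]
width: 0.0178
gripper_force: 58.8
```

Run:
```python
from h import *
now()
c=cam("side");hsv=cv2.cvtColor(c[0],cv2.COLOR_BGR2HSV)[235:285,262:285];
m=(hsv[...,0]>5)&(hsv[...,0]<22)&(hsv[...,1]>170)&(hsv[...,2]>90)
w=(hsv[...,1]<60)&(hsv[...,2]>130)
print('\n'.join(f"{i+235} "+''.join('#' if k else 'w' if q else '.' for k,q in zip(r,z)) for i,(r,z) in enumerate(zip(m,w))))
```

```text
phi 0.216 r 0.0774 Ft -2.4 Fr -6.4 Fy 2.3
235 .......................
236 .......................
237 .......................
238 ...ww..................
239 ...www.................
240 ..wwww.................
241 ..wwww.................
242 ..wwww.................
243 ..wwww.................
244 .wwwww.................
245 wwwwww.....ww..........
246 wwwwww.....ww..........
247 wwwwww......w..........
248 wwwwwww................
249 wwwwwww.....ww.........
250 w...www.....www........
251 ....www....wwww........
252 ....wwww..wwwww........
253 ....wwwwwwwwww.w.......
254 .....wwwwwwww.ww.......
255 ......wwwww...ww.......
256 ..............w........
257 .......................
258 .......................
259 .......................
260 ..............##.......
261 ....##........##.......
262 ....###......###.......
263 ....######.#####.......
264 .....##########........
265 .....##########........
266 ......########.........
267 .......#######.w.......
268 ..........####.........
269 ...........###.........
270 ...........#...........
271 .......................
272 .......................
273 .......................
274 .......................
275 .......................
276 .......................
277 .......................
278 .......................
279 .......................
280 .......................
281 .......................
282 .......................
283 .......................
284 .......................
```

The table is now down about 23 mm, with at least 4 mm left to the collar. Slower steps from here, easing z inward.

Request:
send_rows([
  {"gripper": 1,"linear": [0.002,0.0,-0.002],"delta_rot": [0,0,0]},
  {"gripper": 1,"linear": [0.004,0.0,-0.003],"delta_rot": [0,0,0]},
  {"gripper": 1,"linear": [0.006,0.001,-0.005],"delta_rot": [0,0,0]},
  {"gripper": 1,"linear": [0.008,0.001,-0.005],"delta_rot": [0,0,0]},
  {"gripper": 1,"linear": [0.01,0.001,-0.006],"delta_rot": [0,0,0]},
])

```text
clock: 15.5
position: [0.5712, 0.0121, 0.2215]
ee_rot: [0.001, 0.66, 0.751, 0.002]
contact_force: [-1.9, 5.0, 3.8]
width: 0.0182
gripper_force: 59.6
```

```bash
python3 -c "
from h import *
now()"
```

```text
phi 0.377 r 0.0769 Ft -2.6 Fr 3.0 Fy 5.0
```

Now at the slow zone: 1 mm per row.

Request:
send_rows([
  {"gripper": 1,"linear": [0.001,0.001,0],"delta_rot": [0,0,0]},
  {"gripper": 1,"linear": [0.002,0.001,-0.001],"delta_rot": [0,0,0]},
  {"gripper": 1,"linear": [0.003,0.002,-0.001],"delta_rot": [0,0,0]},
  {"gripper": 1,"linear": [0.004,0.002,-0.001],"delta_rot": [0,0,0]},
  {"gripper": 1,"linear": [0.005,0.002,-0.002],"delta_rot": [0,0,0]},
  {"gripper": 1,"linear": [0.006,0.002,-0.002],"delta_rot": [0,0,0]},
])

```text
clock: 16.1
position: [0.5767, 0.0129, 0.2187]
ee_rot: [0.001, 0.66, 0.751, 0.0]
contact_force: [0.8, -0.6, 4.6]
width: 0.0179
gripper_force: 59.7
```

Request:
send_rows([
  {"gripper": 1,"linear": [0.001,0,0],"delta_rot": [0,0,0]},
  {"gripper": 1,"linear": [0.002,0,-0.001],"delta_rot": [0,0,0]},
  {"gripper": 1,"linear": [0.003,0.001,-0.001],"delta_rot": [0,0,0]},
  {"gripper": 1,"linear": [0.004,0.001,-0.002],"delta_rot": [0,0,0]},
  {"gripper": 1,"linear": [0.005,0.001,-0.002],"delta_rot": [0,0,0]},
])

```text
clock: 16.6
position: [0.5811, 0.0135, 0.2161]
ee_rot: [0.001, 0.66, 0.751, -0.001]
contact_force: [-0.4, -3.2, 3.5]
width: 0.0181
gripper_force: 59.6
```

```bash
python3 -c "
from h import *
now()"
```

```text
phi 0.525 r 0.0764 Ft -2.5 Fr 2.6 Fy -3.2
```

Request:
send_rows([
  {"gripper": 1,"linear": [0.001,0,-0.001],"delta_rot": [0,0,0]},
  {"gripper": 1,"linear": [0.002,-0.001,-0.001],"delta_rot": [0,0,0]},
  {"gripper": 1,"linear": [0.003,-0.001,-0.002],"delta_rot": [0,0,0]},
  {"gripper": 1,"linear": [0.004,-0.001,-0.002],"delta_rot": [0,0,0]},
  {"gripper": 1,"linear": [0.005,-0.001,-0.003],"delta_rot": [0,0,0]},
])

```text
clock: 17.1
position: [0.5858, 0.0141, 0.213]
ee_rot: [-0.0, 0.66, 0.751, 0.0]
contact_force: [-0.5, 0.2, 4.2]
width: 0.0181
gripper_force: 59.7
```

```bash
python3 -c "
from h import *
now()"
```

```text
phi 0.599 r 0.0763 Ft -2.7 Fr 3.2 Fy 0.2
```

Request:
send_rows([
  {"gripper": 1,"linear": [0.001,0,-0.001],"delta_rot": [0,0,0]},
  {"gripper": 1,"linear": [0.002,0,-0.001],"delta_rot": [0,0,0]},
  {"gripper": 1,"linear": [0.003,0,-0.002],"delta_rot": [0,0,0]},
  {"gripper": 1,"linear": [0.004,0,-0.003],"delta_rot": [0,0,0]},
])

```text
clock: 17.5
position: [0.5899, 0.0145, 0.2101]
ee_rot: [-0.001, 0.66, 0.751, 0.001]
contact_force: [0.6, 2.6, 3.6]
width: 0.0179
gripper_force: 59.7
```

```bash
python3 -c "
from h import *
now()"
```

```text
phi 0.665 r 0.0764 Ft -1.4 Fr 3.4 Fy 2.6
```

Request:
send_rows([
  {"gripper": 1,"linear": [0.001,0,-0.001],"delta_rot": [0,0,0]},
  {"gripper": 1,"linear": [0.002,0,-0.002],"delta_rot": [0,0,0]},
  {"gripper": 1,"linear": [0.003,0,-0.002],"delta_rot": [0,0,0]},
])

```text
clock: 17.8
position: [0.5925, 0.0147, 0.2079]
ee_rot: [-0.001, 0.66, 0.751, 0.0]
contact_force: [-1.2, 4.8, 3.6]
width: 0.018
gripper_force: 59.6
```

```bash
python3 -c "
from h import *
now()"
```

```text
phi 0.71 r 0.0764 Ft -2.8 Fr 2.4 Fy 4.8
```

Request:
send_rows([
  {"gripper": 1,"linear": [0.001,0.001,-0.001],"delta_rot": [0,0,0]},
  {"gripper": 1,"linear": [0.0015,0.001,-0.0015],"delta_rot": [0,0,0]},
  {"gripper": 1,"linear": [0.0025,0.002,-0.002],"delta_rot": [0,0,0]},
  {"gripper": 1,"linear": [0.003,0.002,-0.003],"delta_rot": [0,0,0]},
])

```text
clock: 18.2
position: [0.5956, 0.015, 0.2049]
ee_rot: [0.0, 0.66, 0.751, -0.001]
contact_force: [-0.6, 1.5, 2.2]
width: 0.0183
gripper_force: 59.6
```

```bash
python3 -c "
from h import *
now()"
```

```text
phi 0.767 r 0.0763 Ft -1.8 Fr 1.3 Fy 1.5
```

Request:
send_rows([
  {"gripper": 1,"linear": [0.001,0,-0.001],"delta_rot": [0,0,0]},
  {"gripper": 1,"linear": [0.0015,0,-0.0015],"delta_rot": [0,0,0]},
  {"gripper": 1,"linear": [0.002,0,-0.002],"delta_rot": [0,0,0]},
])

```text
clock: 18.5
position: [0.5976, 0.0153, 0.2029]
ee_rot: [-0.0, 0.66, 0.751, -0.0]
contact_force: [-1.3, 1.8, 1.6]
width: 0.0175
gripper_force: 59.5
```

```bash
python3 -c "
from h import *
now()"
```

```text
phi 0.804 r 0.0763 Ft -1.8 Fr 0.4 Fy 1.8
```

Run:
```python
from h import *
c=cam("side");cv2.imwrite("pics/c10.png",cv2.resize(c[0][180:280,215:345],(780,600),interpolation=2))
hsv=cv2.cvtColor(c[0],cv2.COLOR_BGR2HSV)[240:275,258:285];
m=(hsv[...,0]>5)&(hsv[...,0]<22)&(hsv[...,1]>170)&(hsv[...,2]>90)
w=(hsv[...,1]<60)&(hsv[...,2]>130)
print('\n'.join(f"{i+240} "+''.join('#' if k else 'w' if q else '.' for k,q in zip(r,z)) for i,(r,z) in enumerate(zip(m,w))))
```

```text
240 .........w.................
241 .......www.................
242 .......www.................
243 .......www.................
244 ......wwww.................
245 ......wwww.................
246 ......wwww.................
247 .....wwwww.................
248 .....wwwwww.....w..........
249 ....wwwwwww.....w..........
250 ...wwwwwwww................
251 ..wwwwwwwww................
252 .wwwwwwwwww......ww........
253 wwwww...www.....www........
254 ww......www.....www........
255 ........wwwww.wwwww........
256 .........wwwwwwwww.........
257 .........wwwwwwww.ww.......
258 ..........wwwwww..ww.......
259 ..................w........
260 ...........................
261 ...........................
262 ...........................
263 ...........................
264 .........#........#........
265 .........###...####........
266 ..........########.........
267 ...........#######.........
268 ..............####.........
269 ...............###.........
270 ...............#...........
271 ...........................
272 ...........................
273 ...........................
274 ...........................
```

Request:
send_rows([
  {"gripper": 1,"linear": [0.001,0,-0.001],"delta_rot": [0,0,0]},
  {"gripper": 1,"linear": [0.0015,0,-0.0015],"delta_rot": [0,0,0]},
  {"gripper": 1,"linear": [0.002,0,-0.002],"delta_rot": [0,0,0]},
])

```text
clock: 18.85
position: [0.5995, 0.0155, 0.2009]
ee_rot: [-0.0, 0.66, 0.751, -0.0]
contact_force: [-2.2, 1.1, 2.2]
width: 0.0182
gripper_force: 59.5
```

```bash
python3 -c "
from h import *
now()"
```

```text
phi 0.84 r 0.0763 Ft -3.0 Fr -0.1 Fy 1.1
```

The collar's visible face is nearly just its 14 mm side, so contact is close. Continuing gently.

Request:
send_rows([
  {"gripper": 1,"linear": [0.0005,0,-0.0005],"delta_rot": [0,0,0]},
  {"gripper": 1,"linear": [0.001,0,-0.001],"delta_rot": [0,0,0]},
  {"gripper": 1,"linear": [0.0015,0,-0.0015],"delta_rot": [0,0,0]},
  {"gripper": 1,"linear": [0.002,0,-0.002],"delta_rot": [0,0,0]},
])

```text
clock: 19.25
position: [0.6001, 0.0156, 0.2001]
ee_rot: [-0.001, 0.66, 0.751, -0.001]
contact_force: [-7.5, -0.1, 10.3]
width: 0.0176
gripper_force: 60.3
```

```bash
python3 -c "
from h import *
now()"
```

```text
phi 0.854 r 0.0762 Ft -12.7 Fr 1.2 Fy -0.1
```

Request:
send_rows([
  {"gripper": 1,"linear": [0.0005,0,-0.0005],"delta_rot": [0,0,0]},
  {"gripper": 1,"linear": [0.001,0,-0.001],"delta_rot": [0,0,0]},
  {"gripper": 1,"linear": [0.0015,0,-0.0015],"delta_rot": [0,0,0]},
  {"gripper": 1,"linear": [0.002,0,-0.002],"delta_rot": [0,0,0]},
])

```text
clock: 19.65
position: [0.6007, 0.0157, 0.1993]
ee_rot: [-0.002, 0.66, 0.751, -0.002]
contact_force: [-11.6, 2.2, 15.2]
width: 0.0175
gripper_force: 61.1
```

```bash
python3 -c "
from h import *
now()"
```

```text
phi 0.866 r 0.0762 Ft -18.8 Fr 1.3 Fy 2.2
```

Solid contact with the collar: the handle resistance rose to 18.8 N at one spot. Easing back to about 8 N straight away.

Request:
send_rows([
  {"gripper": 1,"linear": [-0.001,0,0.001],"delta_rot": [0,0,0]},
  {"gripper": 1,"linear": [-0.0025,0,0.0025],"delta_rot": [0,0,0]},
  {"gripper": 1,"linear": [-0.0025,0,0.0025],"delta_rot": [0,0,0]},
])

```text
clock: 19.95
position: [0.6002, 0.0156, 0.2001]
ee_rot: [-0.001, 0.66, 0.751, -0.001]
contact_force: [-6.2, 1.0, 5.9]
width: 0.0179
gripper_force: 60.0
```

Run:
```python
from h import *
now()
c=cam("side")
hsv=cv2.cvtColor(c[0],cv2.COLOR_BGR2HSV)[240:275,258:285];
m=(hsv[...,0]>5)&(hsv[...,0]<22)&(hsv[...,1]>170)&(hsv[...,2]>90)
w=(hsv[...,1]<60)&(hsv[...,2]>130)
print('\n'.join(f"{i+240} "+''.join('#' if k else 'w' if q else '.' for k,q in zip(r,z)) for i,(r,z) in enumerate(zip(m,w)) if i>12))
```

```text
phi 0.854 r 0.0763 Ft -8.4 Fr -0.7 Fy 1.0
253 wwwwww..www.....www........
254 www.....www.....www........
255 ........wwww...wwww........
256 .........wwwwwwwww.........
257 .........wwwwwwww..w.......
258 ..........wwwwww..ww.......
259 ..................w........
260 ...........................
261 ...........................
262 ...........................
263 ...........................
264 .........#........#........
265 .........##.....###........
266 ..........########.........
267 ...........#######.w.......
268 ..............####.........
269 ...............###.........
270 ...............#...........
271 ...........................
272 ...........................
273 ...........................
274 ...........................
```

The collar hasn't shifted and there is a steady 8.4 N on the handle, so the table is bearing on it. Releasing and lifting away.

Request:
send_rows([
  {"gripper": 0.15,"linear": [0,0,0],"delta_rot": [0,0,0]},
  {"gripper": 0.15,"linear": [0,0,0],"delta_rot": [0,0,0]},
  {"gripper": 0.15,"linear": [0,0,0],"delta_rot": [0,0,0]},
])

```text
clock: 20.3
position: [0.6022, 0.0153, 0.1993]
ee_rot: [0.001, 0.66, 0.751, 0.0]
contact_force: [-1.1, 0.3, -0.0]
width: 0.0364
gripper_force: 0.0
```

Request:
send_rows([
  {"gripper": 0.15,"linear": [0,0,0.01],"delta_rot": [0,0,0]},
  {"gripper": 0.15,"linear": [0,0,0.03],"delta_rot": [0,0,0]},
  {"gripper": 0.15,"linear": [0,0,0.06],"delta_rot": [0,0,0]},
  {"gripper": 0.15,"linear": [0,0.01,0.1],"delta_rot": [0,0,0]},
  {"gripper": 0.15,"linear": [-0.02,0.05,0.13],"delta_rot": [0,0,0]},
  {"gripper": 0.15,"linear": [-0.04,0.09,0.14],"delta_rot": [0,0,0]},
  {"gripper": 0.15,"linear": [-0.06,0.13,0.14],"delta_rot": [0,0,0]},
  {"gripper": 0.15,"linear": [-0.07,0.17,0.14],"delta_rot": [0,0,0]},
])

```text
clock: 21.1
position: [0.5304, 0.187, 0.3418]
ee_rot: [0.001, 0.661, 0.751, 0.001]
contact_force: [1.2, 0.3, -1.0]
width: 0.0361
gripper_force: 0.0
```

Run:
```python
from h import *
c=cam("side");cv2.imwrite("pics/c11.png",cv2.resize(c[0][165:285,200:360],(800,600),interpolation=2))
```

```text
(no output)
```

View pics/c11.png

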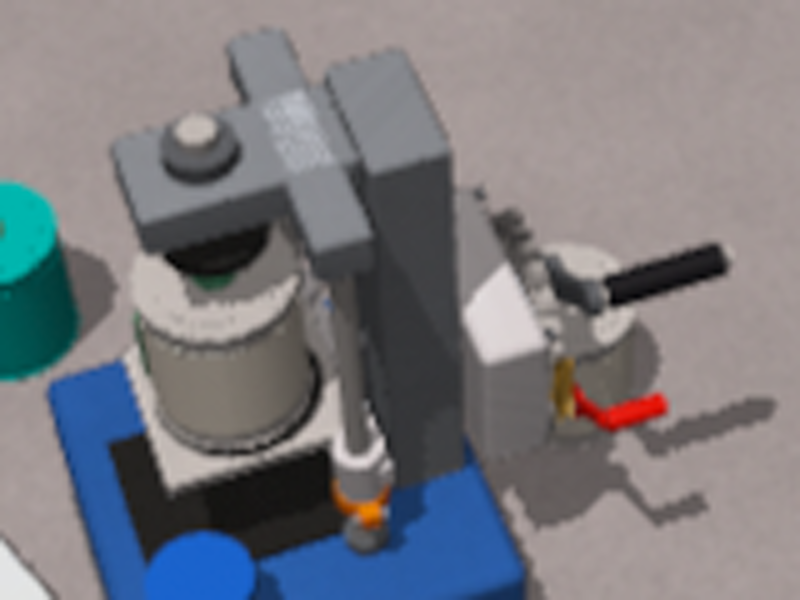

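The picture shows the boss resting on the orange collar (362,500), the tin standing on the lowered table (230,390) clear of the plate, the pawl clear (565,385), and the lever off (640,408). The robot is touching nothing, so I'm handing in.

```bash
python3 -c "
from rig import sign_off
print(sign_off())"
```

```text
the job is handed in; nothing more can be done
None
```

The job is handed in: the pawl is thrown off and clear, the table rests on the orange stop collar, and the tin still stands on it; handle force peaked at 18.8 N (collar slips at about 20 N) before I eased it to 8.4 N, and the collar showed no shift in the picture.

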